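# Shut the shower-shelf box and snap its toggle latch over

## Robot

A 6-joint arm with a two-finger parallel gripper is mounted at the origin on the work surface. World frame = base frame: x ahead of the robot, y to its left, z up, the work surface at z = 0. Lengths are in mm, angles in rad, forces in N, time in s.
With the tool pointing down it reaches from about 250 to 725 mm from the base axis. Payload 4 kg.
Tool frame: the origin (TCP) lies midway between the tips of the shut fingers; the grasp point (between the pads) lies 19 mm behind it; z points along the fingers, y is the line along which they close (so a half turn about z gives the same grasp; the last joint's range is limited). The gripper opens to 85 mm and grips with 20 to 120 N. Pads are 22 mm wide; open, the fingers measure 114 mm over their backs; the gripper's body (76 mm by 85 mm) begins 54 mm behind the grasp point. The pads swing forward as they close: fully open they stand 13 mm farther back than shut.
Start: joints at [-1.331, 0.241, 0.005, 1.335, 0, 1.571], TCP at [118.752, -485.693, 231.306] pointing down, gripper open.
Joint ranges: [-2.72, 2.72], [-1.05, 1.87], [-1.09, 1.28], [-1.99, 2.15], [-1.42, 1.44], [-3.14, 3.14]. Speed limits (rad/s): [2.79, 2.79, 3.14, 3.14, 3.14, 3.14].

## Interface

Orientations are given as a unit quaternion [x, y, z, w].
In Python, from rig import get_state, imaging, workorder, finder gives the robot as it stands. The module is installed in compiled form; this text tells all that it offers.
- The arm moves only by the tool arm_command, never from a script. Its argument "targets" is a list of rows, each a list of 5 numbers: the opening, from 0 (shut) to 1 (fully open), then the shift along the tool's x, y, z as a fraction of full scale, then the turn about the tool's z as a fraction of full scale. A call has 1 to 20 rows; each row is the pose to reach, as a shift and turn from the pose commanded when the call began, along the tool's axes at that moment; what a row does not reach only later rows make up. Full scale, the value 1, is 0.1 m for a shift and 60 degrees for a turn. A row lasts 1/10 s, in which the tool goes at most 50 mm and 8.59 degrees, less where a joint would pass 70% of its speed; a pose out of reach is approached as far as the arm can. A call with a number of a shift or a turn outside -1 to 1 is refused whole. A call with a gripper value outside its range is refused whole. The fingers move at their own pace and stop on an object; "force" is the grip in N (left out, the last holds). Time passes only in rows, so rows that repeat a pose let the fingers close. It gives the time, the measured TCP pose, the force, the opening and the grip force at its end, in the units of the state.
- get_state(): the state, without advancing time (a new reading comes with each control period).
- imaging.read_camera(name): name is "scene" or "side" or "wrist"; returns a dict with "pixels" (480x640x3 uint8, blue, green, red), "fx", "fy", "cx", "cy" (pixels), "rvec" (rotation vector, rad) and "tvec" (3), from world to camera coordinates, as OpenCV has them. Camera axes: x right, y down, z forward; pixel columns grow to the right and rows downward; lengths in mm; the calibration is good to about 2 mm. A picture is of the moment at which its call begins. There is no depth.
- workorder.finish_job(): hands the job in; it is judged then, once.
Trained networks look in a picture, given as the dict that the camera call returned (one of the last four; its "shot" number tells which), for a name from the list of things; names that differ only in an ending like _2 or _b are one class to them, and where a whole thing is asked for, a point or a joint stands for the part that bears it (a point fixed in the world has none). Each returns a list of dicts, best first, with "confidence" (0 to 1); they miss things now and then, are a little off and sometimes report something else, mostly with a low value. They report only what shows in the picture. A call takes as long as a camera call.
- finder.find_in(name, picture): "extent" ([left, top, width, height] in pixels, round what is visible of it).
The state is a dict: "time_s": time; "joint_positions": joint angles; "joint_vel": joint speeds; "tau": joint torques, N m; "tool_pos": TCP position; "tool_rot": TCP orientation; "force": force on the tool from outside, world axes, zero at the start; "torque": the same for the moment, N m; "opening": finger opening in mm; "finger_force": force on a finger pad.
Only numpy, scipy, OpenCV 4.12 (cv2) and the standard library are available. Lean on these libraries where they do the work, as an engineer would, in place of code of your own. Each camera call takes 0.05 s, during which the arm holds its last target. There are 200 camera calls.

## Task

The clear box on the shower shelf has been left open. With your fingertips only and without forcing anything, push its small swing door all the way shut, then flip the steel toggle lever on top of the box over towards the back, past its centre, until it snaps down flat and its wire loop has dropped in front of the door's catch. Grip and lift nothing, and leave the box and everything around and on it where it stands.

Things in the scene. Friction and masses are not known exactly. Their poses are not given: they have to be found in the camera images.
- box: Clear acrylic box 160 deep (x), 240 wide (y), 150 high, loose on rubber feet, 2 to 3 kg with its stock. Origin: centre of its underside; x points from its front to its back, y to its left seen from the robot, z up. Front (x = -80): fixed clear panel on the left, swing door on the right. A steel toggle latch is screwed on top, front right; its pin runs along y at x -56, y -75, z 160.
- door (a joint): Angle of the swing door, rad: 0 = fully shut, grows as it swings out towards the robot. Clear plate 145 wide, 134 high, 6 thick, hinged upright on its left edge; lower edge 12, upper edge 146 above the shelf. Slight hinge friction (under 1 N at the free edge); it stays where it is left. A steel knob, 16 proud, sits on its outer face 20 from the free edge at mid-height.
- door_face (a point): Point on the door's outer face (the face that looks at the robot when shut), 30 from the free edge, 20 below the upper edge, 117 from the hinge axis: a clear spot to push. Its x axis is square to the door and points through it, into the box when shut. The lever stands 59 above the box's top just behind: keep the gripper's body off it.
- door_hinge (a point): Point on the upright hinge axis of the door, at the height of door_face. With the door shut, its outer face lies 3 in front of this axis.
- latch (a joint): Angle of the toggle lever, rad: 0 = open, standing up and leaning about 27 degrees towards the robot; 2.0 = closed, lying flat, pointing to the box's back. An over-centre spring pushes it to the end it is nearer to: dead centre at 1.1. About 2 N at the tip takes it off the open end; past centre it snaps over by itself.
- lever_tip (a point): Middle of the rolled tip of the steel lever, a plate 20 wide (along the box's y), 4 thick, 55 from pin to tip. Open, the tip is 209 above the shelf and 25 in front of the pin; closed, 163 above the shelf and 55 behind the pin. Push its front face to the back of the box. In front of it the wire loop reaches forward: stay higher than 182 above the shelf to clear it.
- jar: Round closed glass jar, 60 dia x 55 high, standing on the left rear of the box's top. Origin: centre of its underside. Leave alone.
- cup: Pink plastic cup, 72 dia x 95 high, to the right of the box. Origin: centre of its underside. Leave alone.
- soap_dish: Terracotta soap dish with a bar of soap, 85 x 125 x 32 high, in front of the box to the left. Origin: centre of its underside. Leave alone.
- comb: Bamboo comb lying flat, 36 x 165 x 6, in front of the box to the right. Origin: centre of its underside. Leave alone.
- pin_tray: Shallow steel hair-pin tray, 90 x 160 x 16, to the left of the box. Origin: centre of its underside. Leave alone.
- nail_brush: Wooden nail brush, 45 x 90 x 30, to the right in front of the cup. Origin: centre of its underside. Leave alone.
- catch_top (a point): Top middle of the steel catch on the door: a tongue 14 wide, 2.5 thick, standing 14 above the box's top when the door is shut, in line with the latch.
- loop_end (a point): Middle of the front bar of the latch's wire loop (27 wide, 46 long, 3 thick), hung on the lever and moving with it. Lever open: 175 above the shelf, clear over the catch. As the lever goes over, it drops in front of the catch of the shut door; closed, it is 158 above the shelf and keeps the door from opening.

How it is judged:
By the outcome, as a careful person would: the job done as asked, in the order asked, and still so for the second after the job is handed in, with the robot touching nothing.
It also fails if it takes over 45 s, if anything falls off the work surface, if the arm or the gripper's body presses on something with over 40 N, if the wrist force passes 120 N, or if a joint passes its speed limit or range.

## Working session

There is one attempt and no reset: what is moved stays moved. The work goes in short steps, Python scripts to look and compute and a tool call to move; the robot and the scene stay as the last step left them, time stands still between calls to the robot, and variables do not carry over. Pictures are saved under pics/ and viewed, at most 10 in all, crops included, and the job is handed in when it is done.

Besides the shell and the picture viewer there is one more tool, called after "Emit:" as name(argument=value, ...), one argument or row to a line, values as JSON. arm_command: Moves the arm, as the interface text tells. Its arguments: {"type":"object","properties":{"targets":{"type":"array","items":{"type":"array","items":{"type":"number"}}},"force":{"type":"number"}},"required":["targets"]}

```bash
mkdir -p pics
cat > h.py <<'E'
import numpy as np, cv2
from scipy.spatial.transform import Rotation as R
from rig import get_state, imaging, workorder, finder
def cam(n): return imaging.read_camera(n)
def P(c): 
    Rm=cv2.Rodrigues(np.array(c["rvec"],float))[0]; t=np.array(c["tvec"],float).reshape(3)
    K=np.array([[c["fx"],0,c["cx"]],[0,c["fy"],c["cy"]],[0,0,1.]]); return K@np.c_[Rm,t]
def proj(c,X):
    q=P(c)@np.r_[np.array(X,float),1]; return q[:2]/q[2]
def onz(c,uv,z):
    M=P(c); A=np.c_[M[:,0],M[:,1],-np.r_[uv,1.]]; s=np.linalg.solve(A,-(M[:,2]*z+M[:,3])); return np.r_[s[:2],z]
def tri(c1,u1,c2,u2):
    X=cv2.triangulatePoints(P(c1),P(c2),np.array(u1,float).reshape(2,1),np.array(u2,float).reshape(2,1)).ravel(); return X[:3]/X[3]
E
python3 - <<'E'
from h import *
s=get_state(); print(s["time_s"],s["tool_pos"],s["tool_rot"],R.from_quat(s["tool_rot"]).as_matrix().round(3).tolist())
for n in ["scene","side"]:
    c=cam(n); cv2.imwrite(f"pics/{n}0.png",c["pixels"])
    print(n,c["fx"],(-cv2.Rodrigues(np.array(c["rvec"],float))[0].T@np.array(c["tvec"],float).reshape(3)).round(0))
    for k in ["box","door","door_face","door_hinge","lever_tip","catch_top","loop_end","cup","jar"]:
        r=finder.find_in(k,c)[:1]; print(k,[(np.round(q["extent"],1).tolist(),round(q["confidence"],2)) for q in r])
E
```

```text
0.0 [ 118.60043652 -485.07895045  230.4075251 ] [ 9.92820069e-01  1.19612807e-01 -1.22065869e-04 -1.03530364e-03] [[0.971, 0.238, -0.0], [0.238, -0.971, 0.002], [0.0, -0.002, -1.0]]
scene 578.8428214557895 [1231. -548.  806.]
box [([299.9, 208.4, 157.3, 144.3], 0.58)]
door [([299.6, 209.7, 71.7, 60.8], 0.63)]
door_face [([298.6, 211.5, 66.7, 59.6], 0.78)]
door_hinge [([301.2, 208.2, 67.3, 61.1], 0.63)]
lever_tip [([313.2, 211.9, 23.9, 32.0], 0.74)]
catch_top [([301.4, 213.7, 59.8, 57.0], 0.97)]
loop_end []
cup [([279.8, 300.0, 43.6, 66.9], 0.72)]
jar [([393.2, 216.9, 29.7, 36.0], 0.56)]
side 611.2067963041659 [ 385.  859. 1163.]
box [([196.0, 214.4, 153.3, 148.1], 0.57)]
door [([287.7, 263.5, 65.4, 61.6], 0.77)]
door_face [([291.0, 264.3, 64.2, 63.6], 0.68)]
door_hinge [([289.2, 265.8, 66.7, 63.1], 0.84)]
lever_tip [([301.4, 233.6, 12.6, 14.6], 0.7)]
catch_top [([290.0, 264.8, 60.6, 62.2], 0.98)]
loop_end [([309.0, 240.4, 15.1, 13.4], 0.63)]
cup []
jar []
```

View pics/scene0.png

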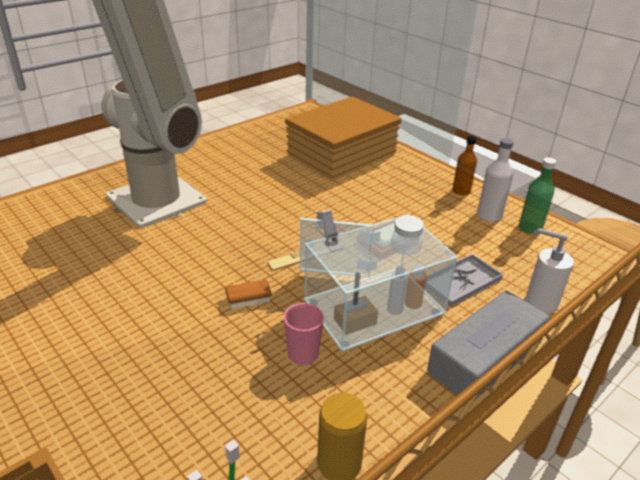

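View pics/side0.png

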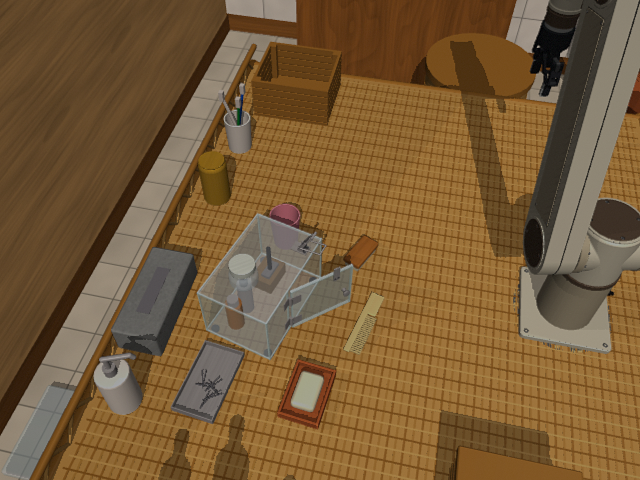

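The scene picture shows the box at about (375,280) with its door side towards the robot. The side picture shows the box at about (265,285), its door swung out to (350,270) and the lever at about (308,243). Next I'll enlarge both to get the corners.

Run:
```python
import cv2
a=cv2.imread("pics/scene0.png")[200:360,280:470]; b=cv2.imread("pics/side0.png")[205:365,190:365]
cv2.imwrite("pics/a.png",cv2.resize(a,None,fx=3.7,fy=3.7,interpolation=cv2.INTER_CUBIC)) 
cv2.imwrite("pics/b.png",cv2.resize(b,None,fx=3.7,fy=3.7,interpolation=cv2.INTER_CUBIC))
```

```text
(no output)
```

View pics/a.png

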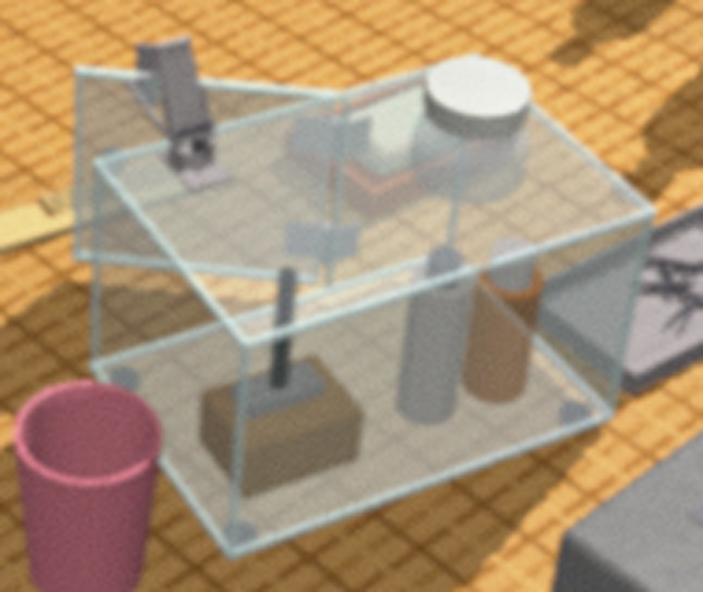

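View pics/b.png

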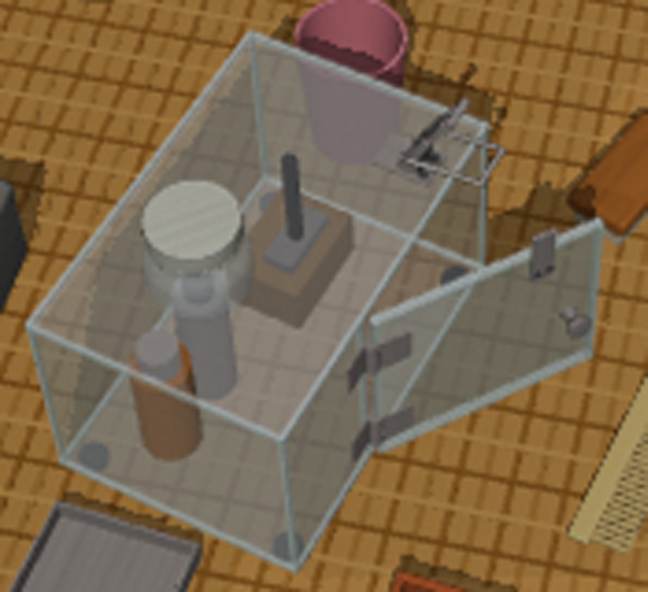

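The crops show the box's corners and the door's outline clearly. I'll fit the pose from them.

Run:
```python
from h import *
from scipy.optimize import least_squares
C={"a":cam("scene"),"b":cam("side")}
off={"a":(280,200),"b":(190,205)}
obs=[("b",(252,36),(80,-120,150)),("b",(487,126),(-80,-120,150)),("b",(282,437),(-80,120,150)),("b",(31,325),(80,120,150)),
("b",(297,569),(-80,120,4)),("b",(65,462),(80,120,4)),("a",(97,160),(-80,-120,150)),("a",(245,342),(80,-120,150)),("a",(652,212),(80,120,150)),("a",(475,60),(-80,120,150)),
("a",(232,552),(80,-120,4)),("a",(607,415),(80,120,4)),("a",(95,367),(-80,-120,4))]
dobs=[("b",(601,223),147,146),("b",(591,353),147,12),("b",(372,321),2,146),("b",(377,449),2,12),("a",(78,70),147,146),("a",(78,258),147,12)]
def W(p,X): c,s=np.cos(p[2]),np.sin(p[2]); return np.array([p[0]+c*X[0]-s*X[1],p[1]+s*X[0]+c*X[1],X[2]])
def dl(p,r,z,n=0): a=p[3]; return (-80-r*np.sin(a)-n*np.cos(a),p[4]-r*np.cos(a)+n*np.sin(a),z)
def px(k,uv): return np.array(uv)/3.7+np.array(off[k])
def f(p):
    e=[proj(C[k],W(p,X))-px(k,uv) for k,uv,X in obs]+[proj(C[k],W(p,dl(p,r,z)))-px(k,uv) for k,uv,r,z in dobs]
    return np.ravel(e)
g=onz(C["b"],px("b",(260,230)),150)
b=min((least_squares(f,[g[0],g[1],y,.8,29],x_scale=[10,10,.1,.1,5]) for y in (-.5,0,.5)),key=lambda r:r.cost)
print(b.x.round(3),abs(b.fun).max(),b.fun.reshape(-1,2).round(1).tolist())
p=b.x; np.save("p.npy",p)
print("hinge",W(p,(-80,p[4],126)),"face",W(p,dl(p,117,126,3)),"tip",W(p,(-81,-75,209)),"pin",W(p,(-56,-75,160)))
for k,n in (("a","scene"),("b","side")): print(n,[proj(C[k],W(p,X)).round(1).tolist() for X in ((-81,-75,209),(-1,-75,163))], )
for k in ["cup","nail_brush","comb","soap_dish","pin_tray","jar"]:
    r=[finder.find_in(k,C[j])[:1] for j in "ab"]
    h={"cup":95,"nail_brush":30,"comb":6,"soap_dish":32,"pin_tray":16,"jar":205}[k]
    for j,q in zip("ab",r):
        if q: e=q[0]["extent"]; print(k,j,onz(C[j],(e[0]+e[2]/2,e[1]+e[3]/2),h/2 if k!="jar" else 178).round(0),round(q[0]["confidence"],2))
```

```text
[ 6.56715e+02  1.36697e+02 -2.47000e-01  6.21000e-01  3.20760e+01] 2.926514558673972 [[-0.5, -1.8], [0.5, -0.8], [0.4, 0.7], [-1.4, -0.2], [0.3, 1.6], [-0.9, 0.7], [-1.2, -1.1], [-0.3, -0.8], [0.6, -1.8], [0.1, -2.9], [-1.0, 1.6], [0.9, 0.5], [-1.6, -0.0], [-0.6, -0.7], [-0.9, -0.0], [-1.2, -0.7], [-0.8, -0.4], [-0.2, -1.3], [-0.8, -1.2]]
hinge [586.98567108 187.36012161 126.        ] face [495.80242681 113.98699326 126.        ] tip [559.83529193  83.77835185 209.        ] pin [584.0764898   77.66571529 160.        ]
scene [[326.5, 210.8], [345.9, 253.2]]
side [[313.0, 235.2], [279.5, 235.8]]
cup a [431. 213.  48.] 0.66
cup b [672. -95.  48.] 0.8
nail_brush a [474. -49.  15.] 0.68
nail_brush b [472. -47.  15.] 0.57
comb a [427.  88.   3.] 0.62
comb b [433. 142.   3.] 0.76
soap_dish b [513. 336.  16.] 0.83
pin_tray a [747. 357.   8.] 0.81
pin_tray b [715. 353.   8.] 0.69
jar a [684. 180. 178.] 0.76
jar b [678. 192. 178.] 0.82
```

Emit:
arm_command(
  targets=[
    [1, 1, -1, 0, -1],
    [1, 1, -1, 0, -1],
    [1, 1, -1, 0, -1],
    [1, 1, -1, 0, -1],
    [1, 1, -1, 0, -1],
    [1, 1, -1, 0, -1],
    [1, 1, -1, 0, -1],
    [1, 1, -1, 0, -1],
  ],
)

```text
time_s: 2.5
tool_pos: [192.2, -364.8, 231.4]
tool_rot: [0.8, 0.6, -0.0, 0.0]
force: [0.0, 0.1, 0.4]
opening: 85.5
finger_force: 0.0
```

```bash
cat >> h.py <<'E'
def rel(X,Y,Z):
    "target in box coordinates (TCP) -> shift in tool axes mm"
    p=np.load("p.npy"); c,s=np.cos(p[2]),np.sin(p[2]); st=get_state()
    M=R.from_quat(st["tool_rot"]).as_matrix(); w=np.array([p[0]+c*X-s*Y,p[1]+s*X+c*Y,Z])
    d=st["tool_pos"]-np.array([p[0],p[1],0]); print("t",st["time_s"],"local",(c*d[0]+s*d[1]).round(1),(-s*d[0]+c*d[1]).round(1),d[2].round(1),
     "shift",(M.T@(w-st["tool_pos"])).round(1),"turn err deg",round(np.degrees(np.arctan2(M[1,1],M[0,1])-p[2]),2),"F",np.round(st["force"],2),"open",st["opening"])
E
python3 -c "
from h import *
rel(-212,-35,230)"
```

```text
t 2.5 local -327.8 -599.8 231.4 shift [568.7  94.9   1.3] turn err deg -2.11 F [0.03 0.07 0.44] open 85.49612946010691
```

Emit:
arm_command(
  targets=[
    [1, 0.5, 0, 0, -0.035],
    [1, 1, 0, 0, -0.035],
    [1, 1, 0, 0, -0.035],
  ],
)

```text
time_s: 2.8
tool_pos: [220.3, -264.3, 231.0]
tool_rot: [0.788, 0.615, 0.001, -0.001]
force: [1.1, -0.6, -0.4]
opening: 85.3
finger_force: 0.0
```

Emit:
arm_command(
  targets=[
    [1, 0.5, 0.1, 0, 0],
    [1, 1, 0.2, 0, 0],
    [1, 1, 0.2, 0, 0],
  ],
)

```text
time_s: 3.1
tool_pos: [265.8, -172.9, 231.5]
tool_rot: [0.787, 0.617, 0.001, -0.0]
force: [-0.1, -0.6, 0.2]
opening: 85.3
finger_force: 0.0
```

Emit:
arm_command(
  targets=[
    [1, 0.5, 0.1, 0, 0],
    [1, 1, 0.2, 0, 0],
    [1, 1, 0.2, 0, 0],
  ],
)

```text
time_s: 3.4
tool_pos: [310.0, -80.9, 231.6]
tool_rot: [0.786, 0.618, 0.001, 0.0]
force: [-0.2, -0.8, 0.7]
opening: 85.4
finger_force: 0.0
```

Emit:
arm_command(
  targets=[
    [1, 0.5, 0.1, 0, 0],
    [1, 1, 0.2, 0, 0],
    [1, 1, 0.2, 0, 0],
  ],
)

```text
time_s: 3.7
tool_pos: [354.1, 10.4, 231.5]
tool_rot: [0.787, 0.617, 0.001, 0.0]
force: [-0.2, -1.0, -0.1]
opening: 85.6
finger_force: 0.0
```

Emit:
arm_command(
  targets=[
    [1, 0.5, 0.1, 0, 0],
    [1, 1, 0.2, 0, 0],
    [1, 1, 0.2, 0, 0],
    [1, 1, 0.2, 0, 0],
    [1, 1, 0.2, 0, 0],
  ],
)

```text
time_s: 4.2
tool_pos: [395.2, 97.6, 231.0]
tool_rot: [0.79, 0.613, -0.001, 0.0]
force: [-0.3, 0.7, -0.0]
opening: 85.4
finger_force: 0.0
```

```bash
python3 -c "
from h import *
rel(-212,-35,120)
c=cam('wrist'); cv2.imwrite('pics/w1.png',c['pixels'])
p=np.load('p.npy')
C,S=np.cos(p[2]),np.sin(p[2])
for X,Y,Z in ((-80,-120,150),(-80,120,150),(-81,-75,209),(-56,-75,160)): print(proj(c,(p[0]+C*X-S*Y,p[1]+S*X+C*Y,Z)).round(0))
"
```

```text
t 4.2 local -244.0 -101.9 231.0 shift [ 67.1  31.9 110.9] turn err deg -0.18 F [-0.3   0.75 -0.04] open 85.41042621880382
[595. 271.]
[ 696. -251.]
[705. 220.]
[668. 199.]
```

View pics/w1.png

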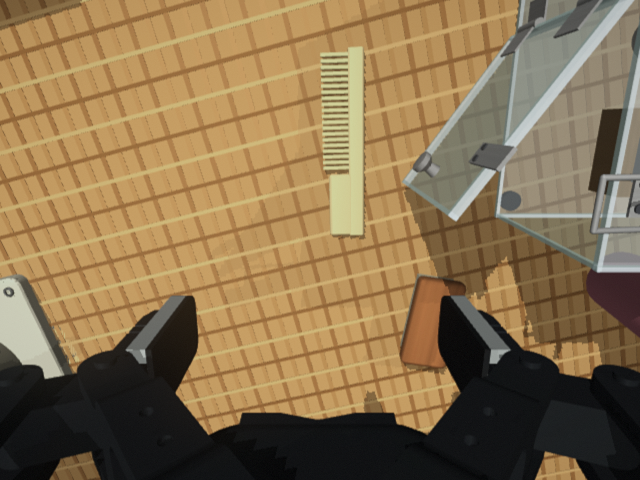

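The wrist view shows the box's front right corner at (600,271), against a predicted (595,271). The door's free edge is near (455,218), and the loop is at (610,205). The fit holds, so I'll go to the pre-push pose.

Emit:
arm_command(
  targets=[
    [1, 0.4, 0.2, 0, 0],
    [1, 0.67, 0.32, 0, 0],
    [1, 0.67, 0.32, 0.4, 0],
    [1, 0.67, 0.32, 0.8, 0],
    [1, 0.67, 0.32, 1, 0],
    [1, 0.67, 0.32, 1, 0],
    [1, 0.67, 0.32, 1, 0],
  ],
)

```text
time_s: 4.95
tool_pos: [443.2, 155.3, 132.0]
tool_rot: [0.79, 0.614, 0.0, 0.0]
force: [-0.2, -0.2, 1.1]
opening: 85.2
finger_force: 0.0
```

Emit:
arm_command(
  targets=[
    [1, 0, 0, 0.15, 0],
    [1, 0, 0, 0.15, 0],
    [1, 0, 0, 0.15, 0],
    [1, 0, 0, 0.15, 0],
  ],
)

```text
time_s: 5.35
tool_pos: [443.9, 156.7, 117.8]
tool_rot: [0.789, 0.614, 0.001, 0.0]
force: [0.3, -0.1, -0.9]
opening: 85.1
finger_force: 0.0
```

```bash
python3 -c "
from h import *
rel(-150,-35,115)
"
```

```text
t 5.35 local -211.2 -32.6 117.8 shift [-2.4 61.2  2.9] turn err deg -0.03 F [ 0.26 -0.09 -0.92] open 85.07572003901352
```

Emit:
arm_command(
  targets=[
    [1, 0, 0.08, 0, 0],
    [1, 0, 0.16, 0, 0],
    [1, 0, 0.24, 0, 0],
    [1, 0, 0.32, 0, 0],
    [1, 0, 0.38, 0, 0],
    [1, 0, 0.44, 0, 0],
    [1, 0, 0.5, 0, 0],
    [1, 0, 0.55, 0, 0],
    [1, 0, 0.6, 0, 0],
    [1, 0, 0.6, 0, 0],
    [1, 0, 0.6, 0, 0],
  ],
)

```text
time_s: 6.45
tool_pos: [501.3, 141.9, 116.3]
tool_rot: [0.789, 0.615, 0.0, -0.0]
force: [0.5, -0.5, 0.1]
opening: 85.4
finger_force: 0.0
```

Emit:
arm_command(
  targets=[
    [1, 0, 0.02, 0, 0],
    [1, 0, 0.04, 0, 0],
    [1, 0, 0.05, 0, 0],
    [1, 0, 0.06, 0, 0],
    [1, 0, 0.06, 0, 0],
    [1, 0, 0.06, 0, 0],
  ],
)

```text
time_s: 7.05
tool_pos: [507.1, 140.5, 116.3]
tool_rot: [0.789, 0.615, 0.0, 0.0]
force: [0.1, 0.8, -0.3]
opening: 84.9
finger_force: 0.0
```

```bash
python3 -c "
from h import *
rel(-140,-33,115)
c=cam('wrist'); cv2.imwrite('pics/w2.png',c['pixels'])
"
```

```text
t 7.05 local -146.0 -32.9 116.3 shift [-0.1  6.   1.3] turn err deg -0.01 F [ 0.06  0.81 -0.28] open 84.90933158793601
```

View pics/w2.png

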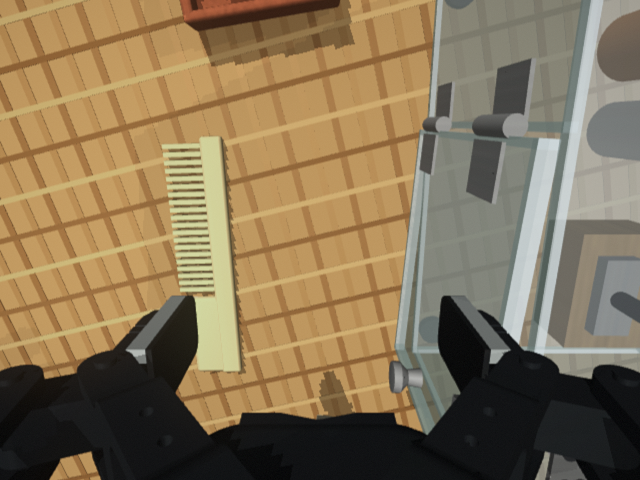

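The door has followed to about 0.1 rad: its top edge runs from (550,140) to (515,340), almost parallel to the box edge. The finger is at (470,330) in front of it. I'll press on in small steps while reading the force.

Emit:
arm_command(
  targets=[
    [1, 0, 0.01, 0, 0],
    [1, 0, 0.02, 0, 0],
    [1, 0, 0.03, 0, 0],
    [1, 0, 0.04, 0, 0],
    [1, 0, 0.04, 0, 0],
  ],
)

```text
time_s: 7.6
tool_pos: [510.8, 139.5, 116.3]
tool_rot: [0.789, 0.615, -0.0, -0.0]
force: [-1.3, 0.2, 0.4]
opening: 85.2
finger_force: 0.4
```

Emit:
arm_command(
  targets=[
    [1, 0, 0.01, 0, 0],
    [1, 0, 0.02, 0, 0],
    [1, 0, 0.02, 0, 0],
  ],
)

```text
time_s: 7.9
tool_pos: [510.9, 139.4, 116.4]
tool_rot: [0.789, 0.615, -0.001, -0.001]
force: [-7.1, 1.4, 4.9]
opening: 85.5
finger_force: 3.6
```

Emit:
arm_command(
  targets=[
    [1, 0, 0.01, 0, 0],
    [1, 0, 0.01, 0, 0],
  ],
)

```text
time_s: 8.1
tool_pos: [510.9, 139.3, 116.4]
tool_rot: [0.789, 0.615, -0.002, -0.002]
force: [-10.7, 2.3, 7.3]
opening: 85.2
finger_force: 5.0
```

Emit:
arm_command(
  targets=[
    [1, 0, -0.1, 0, 0],
    [1, 0, -0.3, 0, 0],
    [1, 0, -0.3, -0.3, 0],
    [1, 0, -0.3, -0.6, 0],
    [0, 0, -0.3, -0.83, 0],
    [0, 0, -0.3, -0.83, 0],
    [0, 0, -0.3, -0.83, 0],
    [0, 0, -0.3, -0.83, 0],
    [0, 0, -0.3, -0.83, 0],
    [0, 0, -0.3, -0.83, 0],
  ],
)

```text
time_s: 9.1
tool_pos: [484.1, 145.9, 198.2]
tool_rot: [0.789, 0.615, -0.001, -0.0]
force: [0.1, 0.5, 0.7]
opening: 0.4
finger_force: 0.0
```

Run:
```python
from h import *
rel(-130,-75,190)
cs=[cam('scene'),cam('side'),cam('wrist')]
im=[cv2.resize(cs[0]["pixels"][195:275,280:380],(500,400)),cv2.resize(cs[1]["pixels"][205:325,240:340],(300,400) if 0 else (333,400))]
cv2.imwrite('pics/c3.png',np.hstack([im[0][:, :460],im[1]])); cv2.imwrite('pics/w3.png',cs[2]["pixels"])
```

```text
t 9.1 local -169.6 -33.3 198.2 shift [-41.7  39.6   8.2] turn err deg -0.01 F [0.07 0.51 0.68] open 0.3787170444150751
```

View pics/c3.png

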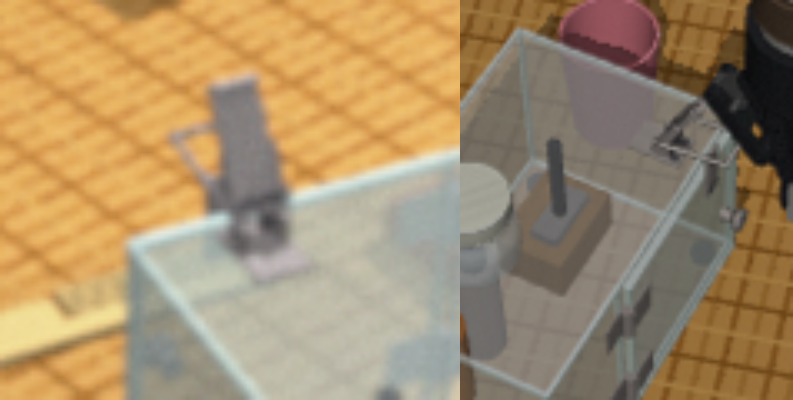

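View pics/w3.png

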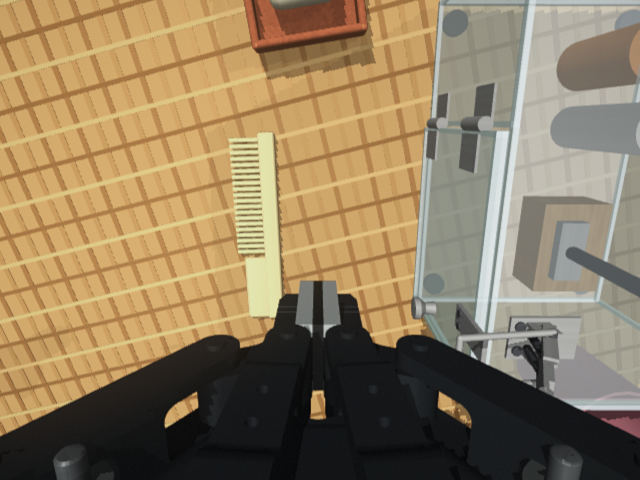

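The door lies flat in its frame: its top edge at (490,290) is parallel to the box edge. The lever is still open, with its tip where predicted. Next I'll line up in front of the lever and then push it.

Emit:
arm_command(
  targets=[
    [0, -0.2, 0, 0.06, 0],
    [0, -0.42, 0, 0.06, 0],
    [0, -0.42, 0.25, 0.06, 0],
    [0, -0.42, 0.5, 0.06, 0],
    [0, -0.42, 0.5, 0.06, 0],
    [0, -0.42, 0.5, 0.06, 0],
  ],
)

```text
time_s: 9.85
tool_pos: [522.7, 92.9, 192.8]
tool_rot: [0.789, 0.614, -0.001, -0.0]
force: [0.0, 0.1, -0.0]
opening: -0.2
finger_force: 0.0
```

Emit:
arm_command(
  targets=[
    [0, 0, 0.06, 0, 0],
    [0, 0, 0.12, 0, 0],
    [0, 0, 0.18, 0, 0],
    [0, 0, 0.24, 0, 0],
    [0, 0, 0.3, 0, 0],
    [0, 0, 0.36, 0, 0],
    [0, 0, 0.36, 0, 0],
  ],
)

```text
time_s: 10.55
tool_pos: [558.8, 84.2, 193.3]
tool_rot: [0.789, 0.614, 0.0, 0.0]
force: [-1.1, 0.6, 1.8]
opening: 0.2
finger_force: 1.0
```

Emit:
arm_command(
  targets=[
    [0, 0, 0.06, 0, 0],
    [0, 0, 0.12, 0, 0],
    [0, 0, 0.18, 0, 0],
    [0, 0, 0.24, 0, 0],
    [0, 0, 0.3, 0, 0],
    [0, 0, 0.36, 0, 0],
    [0, 0, 0.42, 0, 0],
    [0, 0, 0.48, 0, 0],
    [0, 0, 0.54, 0, 0],
    [0, 0, 0.54, 0, 0],
    [0, 0, 0.54, 0, 0],
  ],
)

```text
time_s: 11.65
tool_pos: [610.4, 71.0, 193.3]
tool_rot: [0.789, 0.614, 0.0, 0.0]
force: [-0.3, 0.2, 0.8]
opening: -0.1
finger_force: 0.0
```

Run:
```python
from h import *
rel(-130,-75,250)
cs=[cam('scene'),cam('side')]
im=[cv2.resize(cs[0]["pixels"][195:275,280:380],(500,400)),cv2.resize(cs[1]["pixels"][205:325,240:340],(333,400))]
cv2.imwrite('pics/c4.png',np.hstack([im[0][:, :460],im[1]]))
```

```text
t 11.65 local -28.9 -75.0 193.3 shift [  -0.  -101.1  -56.7] turn err deg -0.02 F [-0.28  0.25  0.78] open -0.11785366740103576
```

View pics/c4.png

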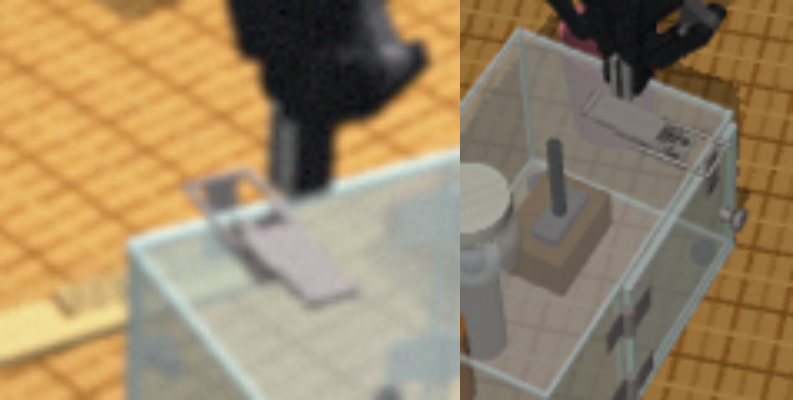

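The lever has snapped flat towards the back. In the scene crop the catch, at (225,185), stands inside the loop. I'll lift straight up and back away, then check once more.

Emit:
arm_command(
  targets=[
    [0, 0, 0, -0.3, 0],
    [0, 0, 0, -0.6, 0],
    [0, 0, 0, -0.9, 0],
    [0, 0, -0.5, -0.9, 0],
    [0, 0, -1, -0.9, 0],
    [0, 0, -1, -0.9, 0],
    [0, 0, -1, -0.9, 0],
  ],
)

```text
time_s: 12.45
tool_pos: [511.9, 95.9, 283.9]
tool_rot: [0.788, 0.615, 0.0, 0.0]
force: [1.0, -1.3, 1.4]
opening: 0.1
finger_force: 0.0
```

Emit:
arm_command(
  targets=[
    [0, 0, -0.5, 0, 0],
    [0, 0, -1, 0, 0],
    [0, 0, -1, 0, 0],
    [0, 0, -1, 0, 0],
  ],
)

```text
time_s: 12.85
tool_pos: [417.2, 120.4, 284.3]
tool_rot: [0.789, 0.615, 0.001, 0.001]
force: [0.1, 0.2, 0.8]
opening: 0.1
finger_force: 0.0
```

Run:
```python
from h import *
rel(-130,-75,250)
cs=[cam('scene'),cam('side')]
im=[cv2.resize(cs[0]["pixels"][195:275,280:380],(500,400)),cv2.resize(cs[1]["pixels"][205:325,240:340],(333,400))]
cv2.imwrite('pics/c5.png',np.hstack([im[0][:, :460],im[1]]))
```

```text
t 12.85 local -228.3 -74.4 284.3 shift [-0.7 98.2 34.6] turn err deg 0.04 F [0.09 0.2  0.79] open 0.07370138805212442
```

View pics/c5.png

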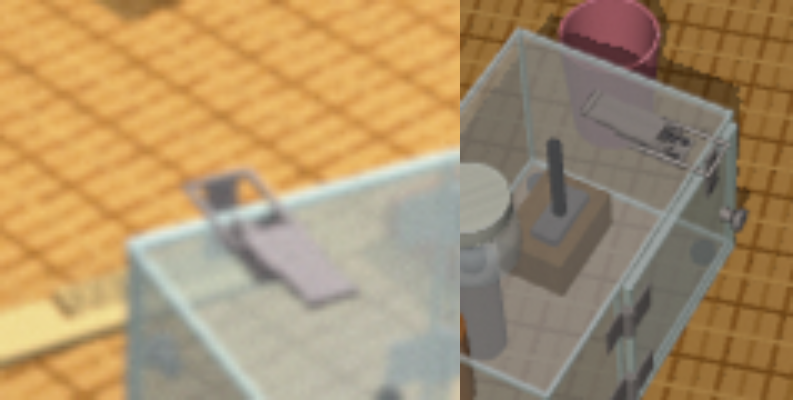

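The lever is flat, the loop is in front of the catch (front bar at about (200,185)), the door is shut and the box hasn't moved.

```bash
python3 -c "
from rig import workorder
print(workorder.finish_job())"
```

```text
the job is handed in; nothing more can be done
None
```

The door is shut, the lever is snapped flat towards the back with its loop in front of the catch, the box did not visibly move, and the job was handed in at about 13 s with the arm clear of everything.

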